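# Release the cam stop and slide a board into its test socket

## Task

On the cam fixture, push the red knob round with the closed fingertips until the cam's low point faces the follower, and only then push the slide's black post forward until the slide is fully home and has carried the green board into the test socket. Leave the slide back while the cam is still in its way, push gently without gripping or lifting anything, do not touch the board yourself, and leave the things round the fixture where they are.

Things in the scene. Friction and masses are not known exactly. Their poses are not given: they have to be found in the camera images.
- cam_fixture: Grey plate 200 x 208 x 12 mm fixed to the bench. Origin at the centre of its underside; x = forward, the way the slide travels (roughly away from the robot), y = left. Cam on the left half, pivot at (30, 42) mm; on the right a lane for the board, centre line y = -56 mm, ending at a black test socket. All but the red knob and black post stays below 40 mm above the bench.
- cam (a joint): Eccentric brass disc cam. Rad, counterclockwise from above, range -3.75 to 3.75. At 0 its high side, with the red knob, faces the follower (-x of the fixture); at +3.14 or -3.14, equally good, its low point (black line, opposite the knob) does and the knob points to +x. Starts at -1.4 to 1.4. No stop or detent at the low point; stays where it is left. Friction 0.28 N m: about 7 N at the knob.
- cam_pivot (a point): Point on the cam's upright turning axis, level with the disc's top face (33.5 mm above the bench). The disc has a radius of 36 mm, its centre 18 mm off this axis: it reaches 54 mm from the axis on the high side, 18 mm at the low point.
- cam_knob (a point): Red upright knob, 14 mm diameter, 37 mm tall, on the cam 42 mm from the pivot. This point is the centre of its foot, on the disc's top (33.5 mm above the bench), so it reaches from 33.5 to 70.5 mm. It turns with the cam.
- follower_slide (a joint): Aluminium slide across the robot side of the plate. Metres: 0 = fully back (start), 0.036 = fully home at its stop; moves along +x of the fixture, friction about 3 N. Its dark follower face is 56 mm from the cam's axis at 0, 20 mm at 0.036, so it gets home only with the cam's low point facing it within about 0.45 rad. Its rubber pusher on the right carries the board forward.
- slide_post (a point): Black upright push post on the slide, 16 mm diameter (20 mm at the foot), 37 mm tall. This point is the centre of its foot, 33.5 mm above the bench, so it reaches from 33.5 to 70.5 mm; at slide value 0 it stands at (-75, -35) mm in the fixture frame. Push it forward from behind.
- test_board: Green display board 38 x 72 x 6 mm, loose in the lane on the plate (underside 12 mm above the bench), 38 mm side along the fixture's x. Origin at the centre of its underside; seated against the socket's stop it is at x = 43 mm in the fixture frame; starts at 14 to 20 mm.
- flux_bottle: Yellow bottle with an orange nozzle, 38 mm diameter, 99 mm tall, left of the fixture. Origin at the centre of its underside. Bystander.
- tape_red: Roll of red tape lying flat, 64 mm diameter, 18 mm tall, right of the fixture. Origin at the centre of its underside. Bystander.
- screw_dish: Pale round dish of screws, 66 mm diameter, 18 mm tall, beyond the fixture. Origin at the centre of its underside. Bystander.
- cutters: Flush cutters with orange grips, 121 x 43 x 10 mm, beyond the fixture on the right. Origin at the centre of the underside. Bystander.

How it is judged:
On the way, in this order (a step that is already met when the one before it is completed fails the run):
1. the cam's low point faces the follower (within 0.4 rad) while the slide is still back (within 8 mm) ((value of joint cam between 2.742 and 3.542 rad or value of joint cam between -3.542 and -2.742 rad) and value of joint follower_slide below 0.008 m), for 0.2 s.
2. the slide is pushed home (within 2.5 mm) and the board is in the socket (value of joint follower_slide above 0.0335 m and x of test_board in the frame of cam_fixture above 0.039 m), for 0.2 s.
At the end, for the whole second after the job is handed in: The cam's low point faces the follower within 0.45 rad, the slide is within 2.5 mm of fully home, and the board lies flat, square (0.12 rad) and still in its lane, within 4 mm of its seat in the socket (all of step 2 and (value of joint cam between 2.692 and 3.592 rad or value of joint cam between -3.592 and -2.692 rad) and x of test_board in the frame of cam_fixture below 0.046 m and y of test_board in the frame of cam_fixture between -0.062 and -0.05 m and height (world z) of test_board between 0.009 and 0.016 m and angle between the x axis of test_board and the x axis of cam_fixture, either way round below 0.12 rad and linear speed of test_board below 0.01 m/s); the robot touches nothing.
It fails at once if the slide is moved forward more than 10 mm while the cam is more than 0.6 rad off its low point (value of joint follower_slide above 0.01 m and not (value of joint cam between 2.542 and 3.742 rad or value of joint cam between -3.742 and -2.542 rad)).
It fails at once if the robot touches the board (contact force between test_board and the fingers above 1 N or contact force between test_board and the arm above 1 N).
It fails at once if the board is lifted (more than 8 mm) or tipped (height (world z) of test_board above 0.02 m or angle between test_board's own z axis and vertical above 0.3 rad).
It fails at once if the cam or the slide is pressed or gripped with more than 35 N (contact force between any of cam, follower_slide and the fingers above 35 N).
It fails at once if a bystander is moved more than 20 mm or tipped (distance of any of flux_bottle, tape_red, screw_dish, cutters from where it was at the start of the episode above 0.02 m or angle between any of flux_bottle, tape_red, screw_dish, cutters's own z axis and vertical above 0.5 rad).
It also fails if it takes over 51 s, if anything falls off the work surface, if the arm or the gripper's body presses on something with over 40 N, if the wrist force passes 120 N, or if a joint passes its speed limit or range.

## Robot

A 7-joint arm with a two-finger parallel gripper is mounted at the origin on a cart in front of the work surface, level with it; the furniture and walls round the work are solid. World frame = base frame: x ahead of the robot, y to its left, z up, the work surface at z = 0. Lengths are in m, angles in rad, forces in N, time in s.
With the tool pointing down it reaches from about 0.4 to 0.85 m from the base axis. Payload 10.4 kg.
Tool frame: the origin (TCP) lies between the finger pads; the fingertips stand ahead of it and the grasp point (between the pads) lies 5 mm behind it (manip.tip_extent is the z of the fingertips in the tool frame, in m); z points along the fingers, y is the line along which they close (so a half turn about z gives the same grasp; the last joint's range is limited). The gripper opens to 85 mm and grips with 20 to 120 N. Pads are 22 mm wide; open, the fingers measure 114 mm over their backs; the gripper's body (76 mm by 85 mm) begins 54 mm behind the grasp point. The pads swing forward as they close: fully open they stand 13 mm farther back than shut.
Start: joints at [-1.126, 0.332, -0.065, 1.46, 0.022, 1.35, -0.088], TCP at [0.282, 0.558, 0.215] pointing down, gripper open.
Joint ranges: [-2.6, 2.6], [-0.5, 2.12], [-1.47, 1.34], [0.16, 2.42], [-1.27, 4.41], [0.06, 2.06], [-2.6, 2.6]. Speed limits (rad/s): [2.22, 2.22, 2.79, 2.79, 3.14, 3.14, 3.14].

## Interface

Orientations are given as a unit quaternion [x, y, z, w].
In Python, from workcell import status, viewer, manip gives the robot as it stands.
- The arm moves only by the tool play_rows, never from a script. Its argument "plan" is one flat list of numbers, 7 for each row, row after row: the turn, a rotation vector about the tool's x, y, z in degrees, then the shift along the tool's x, y, z in m, then the opening, from 0 (shut) to 1 (fully open). In form: [ax, ay, az, dx, dy, dz, grip, ax, ay, az, dx, dy, dz, grip, ...]. A call has 1 to 20 rows; each row is the pose to reach, as a shift and turn from the pose commanded when the call began, along the tool's axes at that moment; what a row does not reach only later rows make up. A row lasts 1/8 s, in which the tool goes at most 62.5 mm and 10.7 degrees, less where a joint would pass 70% of its speed; a pose out of reach is approached as far as the arm can. A call with a gripper value outside its range is refused whole. The fingers move at their own pace and stop on an object; "squeeze" is the grip in N (left out, the last holds). Time passes only in rows, so rows that repeat a pose let the fingers close. It gives the time, the measured TCP pose, the force, the opening and the grip force at its end, in the units of the state.
- status.get_obs(): the state, without advancing time (a new reading comes with each control period).
- viewer.camera(name): name is "side" or "top"; returns the picture (420x560x3 uint8, red, green, blue); there is no depth.
- viewer.camera_model(name): a dict with "fx", "fy", "cx", "cy" (pixels), "R" (3x3) and "t" (3): a world point X has camera coordinates R X + t. Camera axes: x right, y down, z forward; pixel columns grow to the right and rows downward; lengths in m; the calibration is good to about 2 mm. A picture is of the moment at which its call begins. camera_model takes no time and is no camera call.
- manip.hand_in(): hands the job in; it is judged then, once.
The state is a dict: "clock": time; "joint_pos": joint angles; "joint_velocities": joint speeds; "tau": joint torques, N m; "position": TCP position; "ee_rot": TCP orientation; "ft_force": force on the tool from outside, world axes, zero at the start; "torque": the same for the moment, N m; "grip_width": opening from 0.0 (shut) to 1.0 (fully open); "grasp_force": force on a finger pad.
Only numpy, scipy, OpenCV 4.12 (cv2) and the standard library are available. Lean on these libraries where they do the work, as an engineer would, in place of code of your own. Each camera call takes 0.05 s, during which the arm holds its last target. There are 200 camera calls.

## Working session

There is one attempt and no reset: what is moved stays moved. The work goes in short steps, Python scripts to look and compute and a tool call to move; the robot and the scene stay as the last step left them, time stands still between calls to the robot, and variables do not carry over. Pictures are saved under pics/ and viewed, at most 10 in all, crops included, and the job is handed in when it is done.

Besides the shell and the picture viewer there is one more tool, called after ">>>" as name(argument=value, ...) on one line, values as JSON. play_rows: Moves the arm, as the interface text tells. Its arguments: {"type":"object","properties":{"plan":{"type":"array","items":{"type":"number"}},"squeeze":{"type":"number"}},"required":["plan"]}

```bash
mkdir -p pics; python3 - <<'E'
from workcell import status, viewer, manip
import cv2
for n in("top","side"):
    cv2.imwrite(f"pics/{n}0.png",cv2.resize(viewer.camera(n)[:,:,::-1],(800,600),interpolation=cv2.INTER_CUBIC))
    print(viewer.camera_model(n))
print(status.get_obs(),manip.tip_extent)
E
```

```text
{'fx': 385.7426100226485, 'fy': 385.7426100226485, 'cx': 286.851621116408, 'cy': 213.2161167631192, 'R': array([[-0.00918334, -0.99995283, -0.00316226],
       [-0.98692598,  0.00957251, -0.16088966],
       [ 0.16091234,  0.00164341, -0.98696733]]), 't': array([0.02671417, 0.62483209, 0.78778277])}
{'fx': 498.2108317024905, 'fy': 498.2108317024905, 'cx': 285.9972688859598, 'cy': 204.15236541561603, 'R': array([[ 0.97407363, -0.22595302, -0.01121569],
       [-0.10587606, -0.4114933 , -0.90524224],
       [ 0.19992704,  0.88296007, -0.42474779]]), 't': array([-0.61219548,  0.10469771,  0.92741973])}
{'clock': 0.1, 'joint_pos': array([-1.12559538,  0.33279374, -0.06475442,  1.46084886,  0.02160391,
        1.34991441, -0.08846717]), 'joint_velocities': array([-0.00081044, -0.0043235 ,  0.0016423 ,  0.00071923,  0.00081807,
        0.00202443, -0.00203922]), 'tau': array([ 3.08015144e-03, -6.26744056e+01,  5.02606086e-02, -3.92429388e+01,
        1.64739095e-02,  6.93579568e-03, -5.50399056e-05]), 'position': array([0.28164164, 0.55754309, 0.21410902]), 'ee_rot': array([ 2.31722821e-01,  9.72781647e-01, -6.21694265e-04, -1.25453555e-04]), 'ft_force': array([-0.04789202,  1.18050712, -0.59572608]), 'torque': array([ 0.05294284, -0.01348592, -0.00991326]), 'grasp_force': 0.0, 'grip_width': 0.9990630707499895} 0.014
```

View pics/top0.png

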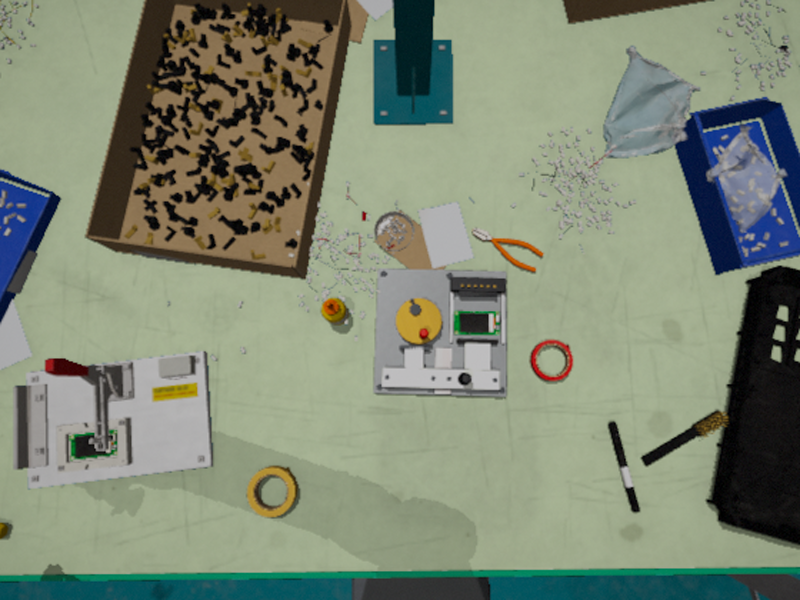

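View pics/side0.png

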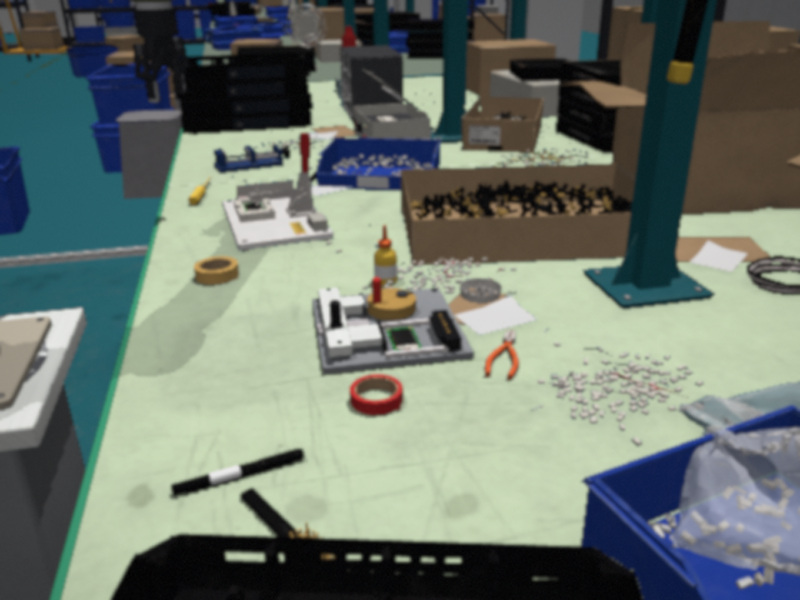

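The top view shows the fixture around (440,333), the red knob at about (424,333) on the robot side of the disc, and the post at about (465,379). I'll enlarge that part.

```bash
python3 - <<'E'
from workcell import viewer
import cv2
im=viewer.camera("top")[:,:,::-1]
c=im[185:283,255:385]  # 130x98 -> x6
cv2.imwrite("pics/crop1.png",cv2.resize(c,(780,588),interpolation=cv2.INTER_CUBIC))
E
```

```text
(no output)
```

View pics/crop1.png

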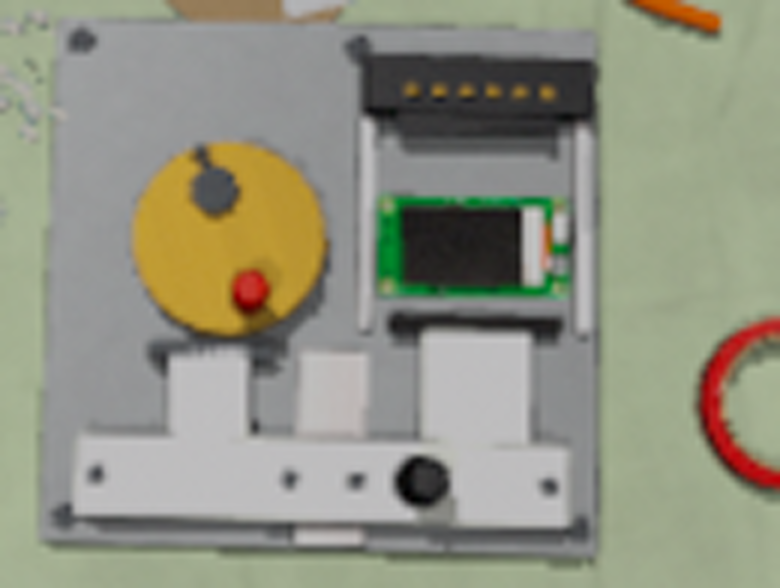

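The crop shows plate corners at (55,20), (596,32), (596,556) and (42,545). The disc centre is at (229,238), the pivot cap at (214,188), the knob top at (249,288) and the post top at (422,479).

```bash
cat >h.py <<'E'
from workcell import status, viewer, manip
import numpy as np
def w(u,v,z,n="top"):
    m=viewer.camera_model(n);R=m["R"];c=-R.T@m["t"]
    d=R.T@np.array([(u-m["cx"])/m["fx"],(v-m["cy"])/m["fy"],1])
    return (c+d*(z-c[2])/d[2])[:2]
def crop(u,v,z): return w(255+(u+.5)/6-.5,185+(v+.5)/6-.5,z)
E
python3 - <<'E'
from h import *
np.set_printoptions(precision=4,suppress=True)
C=[crop(*p,.012) for p in((55,20),(596,32),(596,556),(42,545))]
print(C,[np.linalg.norm(C[i]-C[i-1]) for i in range(4)])
o=sum(C)/4; e=(C[0]+C[1]-C[2]-C[3]); e2=C[0]+C[3]-C[1]-C[2]
a=np.arctan2(e[1],e[0]); b=np.arctan2(-e2[0],e2[1]);print(o,a,b)
th=(a+b)/2;R=np.array([[np.cos(th),-np.sin(th)],[np.sin(th),np.cos(th)]])
for n,u,v,z in(("disc",229,238,.0335),("pivot",214,188,.037),("knob",249,288,.0705),("post",422,479,.0705)):
    p=crop(u,v,z);print(n,p,R.T@(p-o))
print("exp pivot",o+R@[.03,.042],"post",o+R@[-.075,-.035])
E
```

```text
[array([0.6908, 0.0735]), array([ 0.6841, -0.1336]), array([ 0.4863, -0.1263]), array([0.4922, 0.0782])] [np.float64(0.1987080841887081), np.float64(0.20719641162989338), np.float64(0.19791753676006343), np.float64(0.20453772968815978)]
[ 0.5883 -0.0271] -0.03041743905969735 -0.030711368526450476
disc [0.603 0.008] [0.0136 0.0355]
pivot [0.6212 0.0134] [0.0316 0.0414]
knob [0.5803 0.0017] [-0.0089  0.0285]
post [ 0.5134 -0.0572] [-0.074  -0.0325]
exp pivot [0.6196 0.014 ] post [ 0.5123 -0.0597]
```

```bash
cat >>h.py <<'E'
from scipy.spatial.transform import Rotation as Ro
P=np.array([.6200,.0140]);O=np.array([.5883,-.0273]);TH=-.0306
def quat(psi): a=np.radians(psi+90)/2; return Ro.from_quat([np.cos(a),np.sin(a),0,0])
def cam(phi,d,z,r=.042):
    rho=TH+np.pi+phi; u=np.array([np.cos(rho),np.sin(rho)]);t=np.array([-u[1],u[0]])
    p=P+r*u-d*t; psi=(np.degrees(rho)+90+180)%360-180
    return [*p,z,psi]
def fix(x,y,z,psi=np.degrees(TH)):
    c,s=np.cos(TH),np.sin(TH);return [O[0]+c*x-s*y,O[1]+s*x+c*y,z,psi]
def rows(wps,start=None):
    o=status.get_obs()
    p0,R0=(o["position"],Ro.from_quat(o["ee_rot"])) if start is None else (np.array(start[:3]),quat(start[3]))
    for x,y,z,psi in wps:
        rv=np.degrees((R0.inv()*quat(psi)).as_rotvec())
        print(np.round(rv,1),np.round(R0.inv().apply(np.array([x,y,z])-p0),4))
E
python3 - <<'E'
from h import *
np.set_printoptions(suppress=True)
a=cam(.35,.04,.2);print(a);rows([a])
E
```

```text
[np.float64(0.5675643140288067), np.float64(0.038789087049151266), 0.2, np.float64(-71.69972802352152)]
[ -0.    0.1 134.9] [-0.4891 -0.3342  0.0146]
```

>>> play_rows(plan=[0,0,135,-0.489,-0.334,0.015,0,0,0,135,-0.489,-0.334,0.015,0,0,0,135,-0.489,-0.334,0.015,0,0,0,135,-0.489,-0.334,0.015,0,0,0,135,-0.489,-0.334,0.015,0,0,0,135,-0.489,-0.334,0.015,0,0,0,135,-0.489,-0.334,0.015,0,0,0,135,-0.489,-0.334,0.015,0,0,0,135,-0.489,-0.334,0.015,0,0,0,135,-0.489,-0.334,0.015,0,0,0,135,-0.489,-0.334,0.015,0,0,0,135,-0.489,-0.334,0.015,0,0,0,135,-0.489,-0.334,0.015,0,0,0,135,-0.489,-0.334,0.015,0,0,0,135,-0.489,-0.334,0.015,0,0,0,135,-0.489,-0.334,0.015,0], squeeze=40)

```text
clock: 2.15
position: [0.5676, 0.0393, 0.1998]
ee_rot: [0.987, 0.159, -0.0, -0.0]
ft_force: [0.1, -0.5, 0.3]
grip_width: -0.002
grasp_force: 0.0
```

```bash
python3 - <<'E'
from h import *
np.set_printoptions(suppress=True,precision=3)
o=status.get_obs();print(o["clock"],o["position"],o["ee_rot"],o["joint_pos"],o["ft_force"],o["grip_width"])
rows([cam(.35,.04,.2),cam(.35,.04,.061),cam(.35,.03,.061)])
E
```

```text
2.15 [0.568 0.039 0.2  ] [ 0.987  0.159 -0.    -0.   ] [-0.62   0.231  0.551  1.662 -0.125  1.285 -1.296] [ 0.077 -0.538  0.26 ] -0.002064514281456395
[-0. -0. -0.] [-0.  0. -0.]
[-0. -0. -0.] [-0.     0.     0.139]
[-0. -0. -0.] [-0.     0.01   0.139]
```

>>> play_rows(plan=[0,0,0,0,0,0.05,0,0,0,0,0,0,0.1,0,0,0,0,0,0,0.125,0,0,0,0,0,0,0.139,0,0,0,0,0,0,0.139,0])

```text
clock: 2.78
position: [0.5675, 0.0392, 0.0606]
ee_rot: [0.987, 0.158, -0.0, 0.0]
ft_force: [0.2, -0.2, -0.2]
grip_width: -0.002
grasp_force: 0.0
```

```bash
python3 - <<'E'
from h import *
import cv2
im=viewer.camera("top")[185:283,255:385,::-1]; s=viewer.camera("side")[170:270,200:340,::-1]
cv2.imwrite("pics/c2.png",np.hstack([cv2.resize(im,(390,294),interpolation=2),cv2.resize(s,(410,294),interpolation=2)]))
E
```

```text
(no output)
```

View pics/c2.png

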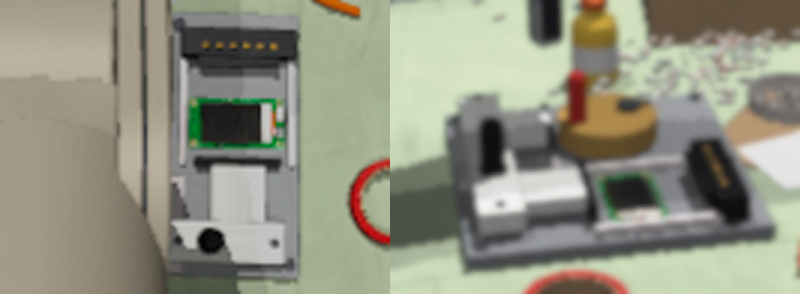

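```bash
python3 - <<'E'
from h import *
import cv2
m=viewer.camera_model("side")
o=status.get_obs();print(o["position"],o["clock"])
for p in[(.5675,.039,.047),(.5675,.039,.1),(.58,.0017,.0705),(.58,.0017,.0335)]:
    c=m["R"]@np.array(p)+m["t"];print(c[:2]/c[2]*m["fx"]+[m["cx"],m["cy"]])
s=viewer.camera("side")[60:270,140:420,::-1]
cv2.imwrite("pics/s3.png",cv2.resize(s,(800,600),interpolation=2))
E
```

```text
[0.5684736  0.03930649 0.06191743] 2.875
[253.54265341 197.55192969]
[252.54854038 174.26498382]
[262.23493767 193.73121429]
[262.79787281 210.08093576]
```

View pics/s3.png

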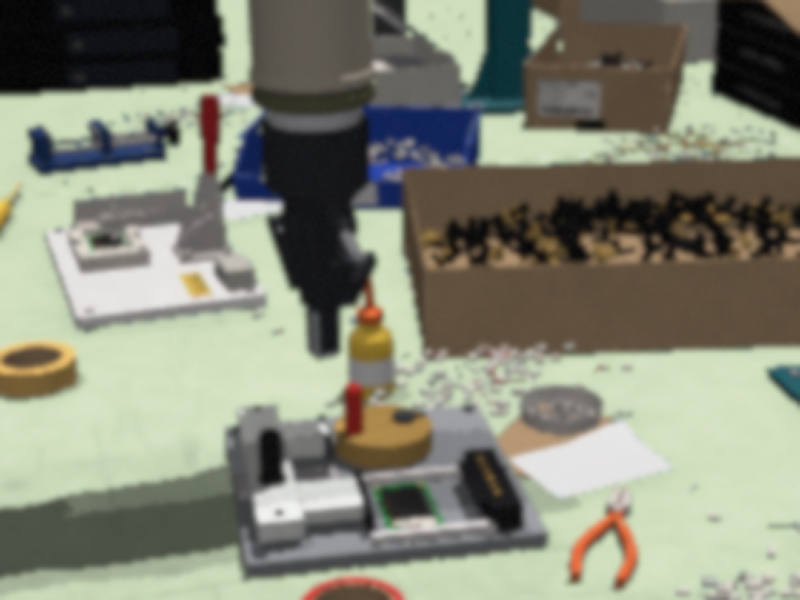

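The fingertip appears at (322,352) in the side crop, about 30 mm higher than the pose says it should be. I'll test this with a gentle push: contact is expected after about 18 mm of travel.

>>> play_rows(plan=[0,0,0,0,0.006,0,0,0,0,0,0,0.012,0,0,0,0,0,0,0.016,0,0,0,0,0,0,0.02,0,0,0,0,0,0,0.024,0,0,0,0,0,0,0.024,0,0])

```text
clock: 3.68
position: [0.5753, 0.0161, 0.0608]
ee_rot: [0.987, 0.158, 0.0, 0.0]
ft_force: [0.1, 1.0, 0.3]
grip_width: -0.001
grasp_force: 0.0
```

```bash
python3 - <<'E'
from h import *
import cv2
print(status.get_obs()["position"],status.get_obs()["ft_force"])
s=viewer.camera("side")[130:235,210:350,::-1]
cv2.imwrite("pics/s4.png",cv2.resize(s,(800,600),interpolation=2))
E
```

```text
[0.5752568  0.01608183 0.06077882] [0.09564338 1.00831504 0.31059914]
```

View pics/s4.png

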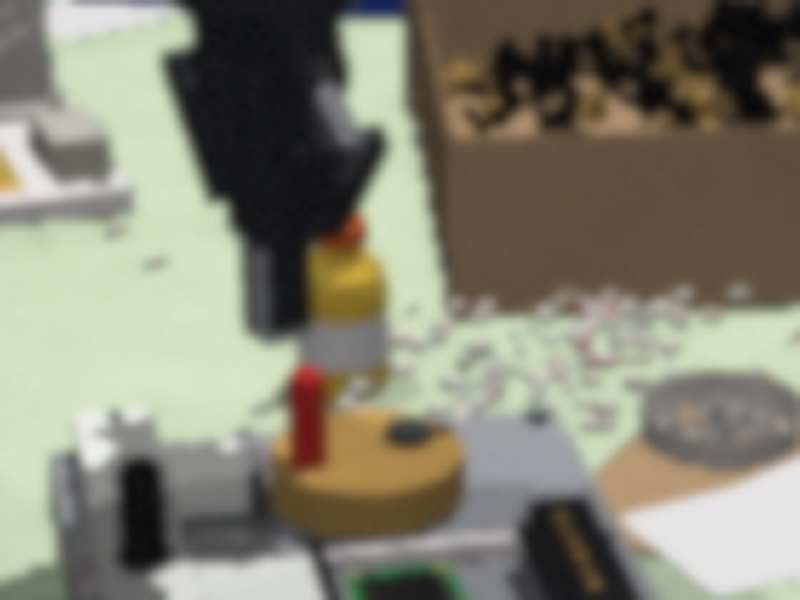

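No contact yet: the tip bottom is at (275,330), still above the knob top at (308,372). I'll push a little further to settle it.

>>> play_rows(plan=[0,0,0,0,0.003,0,0,0,0,0,0,0.006,0,0,0,0,0,0,0.009,0,0,0,0,0,0,0.012,0,0,0,0,0,0,0.012,0,0])

```text
clock: 4.35
position: [0.579, 0.0047, 0.0608]
ee_rot: [0.987, 0.158, 0.0, 0.0]
ft_force: [0.7, 0.8, -0.7]
grip_width: -0.004
grasp_force: 0.0
```

```bash
python3 - <<'E'
from h import *
import cv2
print(status.get_obs()["position"],status.get_obs()["ft_force"])
s=viewer.camera("side")[130:235,210:350,::-1]
cv2.imwrite("pics/s5.png",cv2.resize(s,(800,600),interpolation=2))
E
```

```text
[0.57898182 0.00473576 0.06080468] [ 0.69377899  0.83867401 -0.66900645]
```

View pics/s5.png

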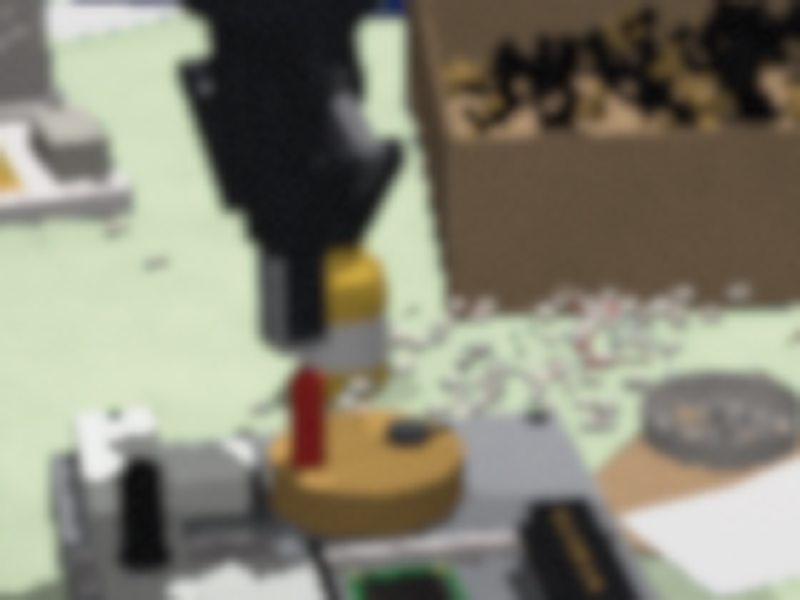

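The finger shows no contact and its tip at (292,345) is about 30 mm above nominal. The tip is therefore really about z = 0.079, above the knob. I'll back off and go lower, watching the force and the red blob.

>>> play_rows(plan=[0,0,0,0,-0.02,0,0,0,0,0,0,-0.036,0,0,0,0,0,0,-0.036,0,0,0,0,0,0,-0.036,0.006,0,0,0,0,0,-0.036,0.012,0,0,0,0,0,-0.036,0.018,0,0,0,0,0,-0.036,0.024,0,0,0,0,0,-0.036,0.024,0])

```text
clock: 5.4
position: [0.5673, 0.0391, 0.0361]
ee_rot: [0.987, 0.158, -0.001, 0.0]
ft_force: [-0.3, 0.3, -0.2]
grip_width: -0.0
grasp_force: 0.0
```

```bash
cat >>h.py <<'E'
def red():
    im=viewer.camera("side").astype(int)[175:225,235:300]
    m=(im[...,0]>90)&(im[...,1]<50)&(im[...,2]<60)
    v,u=np.nonzero(m); return len(u),u.mean()+235,v.mean()+175,v.min()+175
E
python3 - <<'E'
from h import *
import cv2
print(status.get_obs()["position"],status.get_obs()["ft_force"],red())
s=viewer.camera("side")[130:235,210:350,::-1]
cv2.imwrite("pics/s6.png",cv2.resize(s,(800,600),interpolation=2))
E
```

```text
[0.567284  0.0391035 0.0361443] [-0.29302598  0.31572487 -0.17069647] (63, np.float64(263.36507936507934), np.float64(203.22222222222223), np.int64(196))
```

View pics/s6.png

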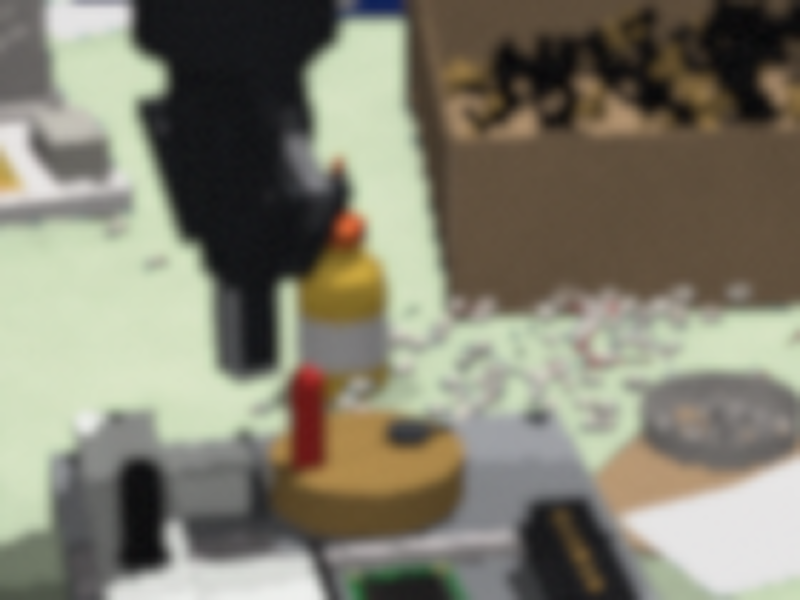

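The tip is now at (248,373), about z = 0.052, which is below the knob top at (308,372). I'll approach the knob.

>>> play_rows(plan=[0,0,0,0,0.008,0.003,0,0,0,0,0,0.014,0.003,0,0,0,0,0,0.018,0.003,0,0,0,0,0,0.022,0.003,0,0,0,0,0,0.026,0.003,0,0,0,0,0,0.026,0.003,0])

```text
clock: 6.25
position: [0.5752, 0.0158, 0.0337]
ee_rot: [0.987, 0.159, -0.001, -0.001]
ft_force: [-4.0, 3.1, 3.2]
grip_width: 0.003
grasp_force: 2.4
```

```bash
python3 - <<'E'
from h import *
print(status.get_obs()["position"],status.get_obs()["ft_force"],red())
E
```

```text
[0.57515817 0.01576924 0.03373071] [-3.99386983  3.09115515  3.17380885] (76, np.float64(263.6578947368421), np.float64(203.10526315789474), np.int64(194))
```

Contact made at about 5 N. Next is the arc about the pivot.

```bash
python3 - <<'E'
from h import *
np.set_printoptions(suppress=True)
rows([cam(f,.0135,.033) for f in np.arange(.45,1.8,.1)],start=cam(.35,.014,.033))
E
```

```text
[ 0.   0.  -5.7] [-0.0011  0.0048  0.    ]
[  0.    0.  -11.5] [-0.0018  0.0091  0.    ]
[  0.    0.  -17.2] [-0.0021  0.0135  0.    ]
[  0.    0.  -22.9] [-0.0019  0.0179  0.    ]
[  0.    0.  -28.6] [-0.0013  0.0223  0.    ]
[  0.    0.  -34.4] [-0.0003  0.0266  0.    ]
[  0.    0.  -40.1] [0.0012 0.0307 0.    ]
[  0.    0.  -45.8] [0.0031 0.0347 0.    ]
[  0.    0.  -51.6] [0.0053 0.0385 0.    ]
[  0.    0.  -57.3] [0.0079 0.042  0.    ]
[  0.   0. -63.] [0.0109 0.0453 0.    ]
[  0.    0.  -68.8] [0.0142 0.0483 0.    ]
[  0.    0.  -74.5] [0.0178 0.0509 0.    ]
[  0.    0.  -80.2] [0.0216 0.0531 0.    ]
```

>>> play_rows(plan=[0,0,-5.7,-0.0011,0.0048,0,0,0,0,-11.5,-0.0018,0.0091,0,0,0,0,-17.2,-0.0021,0.0135,0,0,0,0,-22.9,-0.0019,0.0179,0,0,0,0,-28.6,-0.0013,0.0223,0,0,0,0,-34.4,-0.0003,0.0266,0,0,0,0,-40.1,0.0012,0.0307,0,0,0,0,-45.8,0.0031,0.0347,0,0,0,0,-51.6,0.0053,0.0385,0,0,0,0,-57.3,0.0079,0.042,0,0,0,0,-63,0.0109,0.0453,0,0,0,0,-68.8,0.0142,0.0483,0,0,0,0,-74.5,0.0178,0.0509,0,0,0,0,-80.2,0.0216,0.0531,0,0,0,0,-80.2,0.0216,0.0531,0,0])

```text
clock: 8.18
position: [0.6113, -0.0318, 0.033]
ee_rot: [0.654, 0.757, -0.002, -0.001]
ft_force: [-5.6, -4.9, 0.2]
grip_width: 0.001
grasp_force: 2.9
```

```bash
cat >>h.py <<'E'
def phi():  # cam angle from knob centroid in side view
    r=red(); p=w(r[1],r[2],.052,"side"); c,s=np.cos(TH),np.sin(TH)
    q=np.array([[c,s],[-s,c]])@(p-P); return r,p,np.linalg.norm(q),np.arctan2(-q[1],-q[0])
E
python3 - <<'E'
from h import *
np.set_printoptions(suppress=True,precision=4)
o=status.get_obs();print(o["position"],o["ft_force"],phi(),cam(1.75,.0135,.033))
rows([cam(f,.0135,.033) for f in np.append(np.arange(1.85,3.1,.1),3.1)],start=cam(1.75,.0135,.033))
E
```

```text
[ 0.6113 -0.0318  0.033 ] [-5.6287 -4.9342  0.2176] ((68, np.float64(290.1470588235294), np.float64(207.5), np.int64(199)), array([ 0.6288, -0.038 ]), np.float64(0.05277383920883881), np.float64(1.7688322077964624)) [np.float64(0.6128671947583286), np.float64(-0.02953588277943132), 0.033, np.float64(8.514363294793839)]
[ 0.   0.  -5.7] [-0.0011  0.0043  0.    ]
[  0.    0.  -11.5] [-0.0018  0.0086  0.    ]
[  0.    0.  -17.2] [-0.0021  0.013   0.    ]
[  0.    0.  -22.9] [-0.0019  0.0174  0.    ]
[  0.    0.  -28.6] [-0.0013  0.0218  0.    ]
[  0.    0.  -34.4] [-0.0003  0.0261  0.    ]
[  0.    0.  -40.1] [0.0012 0.0302 0.    ]
[  0.    0.  -45.8] [0.0031 0.0342 0.    ]
[  0.    0.  -51.6] [0.0053 0.038  0.    ]
[  0.    0.  -57.3] [0.0079 0.0415 0.    ]
[  0.   0. -63.] [0.0109 0.0448 0.    ]
[  0.    0.  -68.8] [0.0142 0.0478 0.    ]
[  0.    0.  -74.5] [0.0178 0.0504 0.    ]
[  0.    0.  -77.3] [0.0196 0.0515 0.    ]
```

>>> play_rows(plan=[0,0,-5.7,-0.0011,0.0043,0,0,0,0,-11.5,-0.0018,0.0086,0,0,0,0,-17.2,-0.0021,0.013,0,0,0,0,-22.9,-0.0019,0.0174,0,0,0,0,-28.6,-0.0013,0.0218,0,0,0,0,-34.4,-0.0003,0.0261,0,0,0,0,-40.1,0.0012,0.0302,0,0,0,0,-45.8,0.0031,0.0342,0,0,0,0,-51.6,0.0053,0.038,0,0,0,0,-57.3,0.0079,0.0415,0,0,0,0,-63,0.0109,0.0448,0,0,0,0,-68.8,0.0142,0.0478,0,0,0,0,-74.5,0.0178,0.0504,0,0,0,0,-77.3,0.0196,0.0515,0,0,0,0,-77.3,0.0196,0.0515,0,0,0,0,-77.3,0.0196,0.0515,0,0])

```text
clock: 10.22
position: [0.6613, -0.0053, 0.0334]
ee_rot: [0.039, 0.999, -0.001, 0.0]
ft_force: [2.9, -6.6, -3.7]
grip_width: -0.005
grasp_force: 3.0
```

```bash
python3 - <<'E'
from h import *
np.set_printoptions(suppress=True,precision=4)
o=status.get_obs();print(o["position"],o["ft_force"],phi(),cam(3.1,.0135,.033))
E
```

```text
[ 0.6613 -0.0053  0.0334] [ 2.9037 -6.582  -3.7482] ((1, np.float64(299.0), np.float64(203.0), np.int64(203)), array([ 0.6513, -0.0218]), np.float64(0.04753721554202646), np.float64(2.318950972085795)) [np.float64(0.6609168456858362), np.float64(-0.0024942941383215393), 0.033, np.float64(85.86366563745491)]
```

```bash
python3 - <<'E'
from h import *
np.set_printoptions(suppress=True,precision=4)
print(fix(-.115,-.034,.033)); s=cam(3.1,.0135,.033)
rows([fix(-.115,-.034,.153)],start=s)
E
```

```text
[np.float64(0.4723135988561639), np.float64(-0.05776563227148143), 0.033, np.float64(-1.753250853100319)]
[ 0.   0.  87.6] [ 0.1841 -0.0687 -0.12  ]
```

>>> play_rows(plan=[0,0,0,0,-0.01,0,0,0,0,0,0,-0.03,0,0,0,0,0,0,-0.03,-0.05,0,0,0,0,0,-0.03,-0.1,0,0,0,0,0,-0.03,-0.12,0,0,0,20,0.05,-0.04,-0.12,0,0,0,40,0.1,-0.05,-0.12,0,0,0,60,0.15,-0.06,-0.12,0,0,0,87.6,0.184,-0.069,-0.12,0,0,0,87.6,0.184,-0.069,-0.12,0,0,0,87.6,0.184,-0.069,-0.12,0,0,0,87.6,0.184,-0.069,-0.12,0,0,0,87.6,0.184,-0.069,-0.12,0,0,0,87.6,0.184,-0.069,-0.12,0])

```text
clock: 12.02
position: [0.4719, -0.0578, 0.1534]
ee_rot: [0.719, 0.695, -0.0, -0.0]
ft_force: [-0.5, 0.6, -0.6]
grip_width: -0.003
grasp_force: 0.0
```

```bash
sed -i 's/235:300/235:330/; s/175:225/185:225/' h.py; python3 - <<'E'
from h import *
import cv2
np.set_printoptions(suppress=True,precision=4)
o=status.get_obs();print(o["clock"],o["position"],o["ee_rot"],o["ft_force"],phi())
im=viewer.camera("top")[185:283,255:385,::-1]; s=viewer.camera("side")[130:235,210:350,::-1]
cv2.imwrite("pics/c7.png",np.hstack([cv2.resize(im,(390,294),interpolation=2),cv2.resize(s,(410,308),interpolation=2)[:294]]))
E
```

```text
12.025 [ 0.4719 -0.0578  0.1534] [ 0.7191  0.6949 -0.0002 -0.0003] [-0.4885  0.5626 -0.6226] ((42, np.float64(300.0), np.float64(186.5), np.int64(180)), array([0.6747, 0.0606]), np.float64(0.07187480441616455), np.float64(-2.4053014626862677))
```

View pics/c7.png

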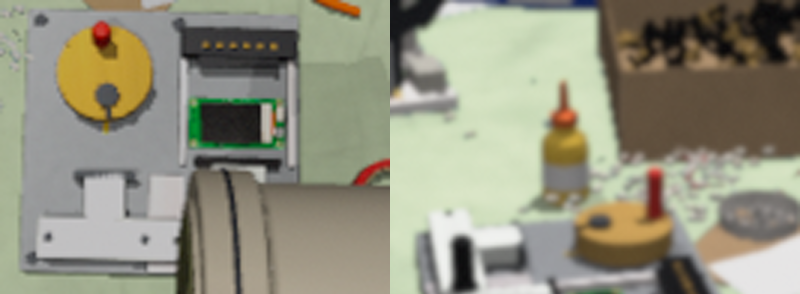

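The knob at (102,30) is now at the far side, with the black line running straight down from the pivot at (107,95) toward the follower. The cam is at its low point and the slide is still back. Next I'll go down behind the post and touch it.

>>> play_rows(plan=[0,0,0,0,0,0.05,0,0,0,0,0,0,0.1,0,0,0,0,0,0,0.12,0,0,0,0,0,0,0.12,0,0,0,0,0,0.01,0.12,0,0,0,0,0,0.018,0.12,0,0,0,0,0,0.022,0.12,0,0,0,0,0,0.026,0.12,0,0,0,0,0,0.03,0.12,0,0,0,0,0,0.03,0.12,0])

```text
clock: 13.42
position: [0.5027, -0.0582, 0.0338]
ee_rot: [0.719, 0.695, 0.0, 0.0]
ft_force: [-0.7, 1.1, -0.1]
grip_width: -0.003
grasp_force: 0.3
```

>>> play_rows(plan=[0,0,0,0,0.003,0,0,0,0,0,0,0.006,0,0,0,0,0,0,0.009,0,0,0,0,0,0,0.012,0,0,0,0,0,0,0.012,0,0])

```text
clock: 14.05
position: [0.5147, -0.0587, 0.0338]
ee_rot: [0.719, 0.695, 0.0, 0.0]
ft_force: [-1.6, -1.1, 0.7]
grip_width: -0.006
grasp_force: 0.6
```

```bash
python3 - <<'E'
from h import *
import cv2
s=viewer.camera("side")[130:265,200:380,::-1]
cv2.imwrite("pics/c8.png",cv2.resize(s,(800,600),interpolation=2))
E
```

```text
(no output)
```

View pics/c8.png

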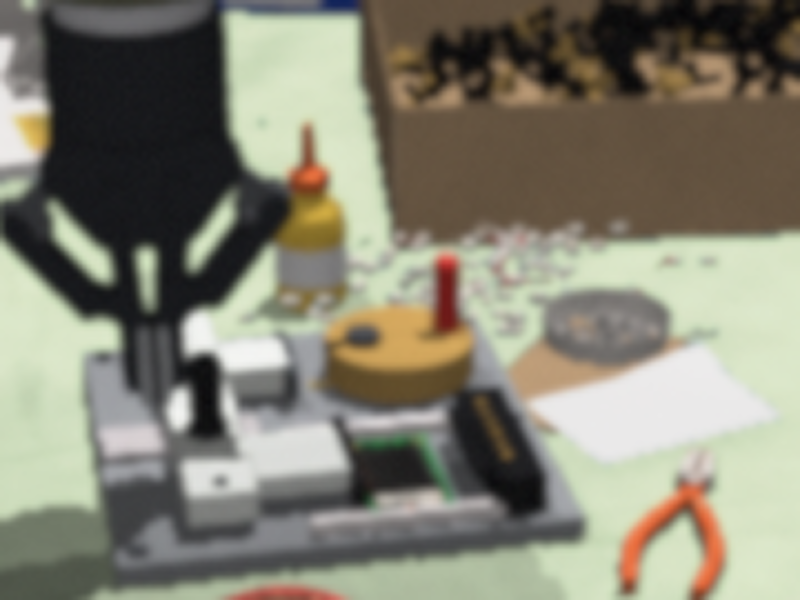

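The finger is behind the black post at (205,395), and the slide has moved forward with its pusher at the board near (350,450). I'll keep pushing until it stops.

>>> play_rows(plan=[0,0,0,0,0.003,0,0,0,0,0,0,0.006,0,0,0,0,0,0,0.009,0,0,0,0,0,0,0.012,0,0,0,0,0,0,0.015,0,0,0,0,0,0,0.017,0,0,0,0,0,0,0.017,0,0])

```text
clock: 14.98
position: [0.5293, -0.0592, 0.0335]
ee_rot: [0.719, 0.695, -0.002, -0.002]
ft_force: [-14.3, 0.4, 10.8]
grip_width: -0.002
grasp_force: 7.1
```

>>> play_rows(plan=[0,0,0,0,0.001,0,0,0,0,0,0,0.002,0,0,0,0,0,0,0.002,0,0,0,0,0,0,0.002,0,0])

```text
clock: 15.48
position: [0.5295, -0.0592, 0.0333]
ee_rot: [0.719, 0.695, -0.003, -0.003]
ft_force: [-22.9, 0.7, 17.8]
grip_width: -0.001
grasp_force: 11.7
```

```bash
python3 - <<'E'
from h import *
import cv2
o=status.get_obs();print(o["position"],o["ft_force"])
np.set_printoptions(precision=4,suppress=True)
im=viewer.camera("side").astype(int)
g=(im[...,1]-np.maximum(im[...,0],im[...,2])>25)[215:250,270:310]
for r in g: print("".join(".#"[int(x)] for x in r))
E
```

```text
[ 0.52946243 -0.05922942  0.03331575] [-22.8975751    0.72739288  17.84647949]
........................................
........................................
........................................
........................................
........................................
........................................
........................................
........................................
........................................
........................................
........................................
........................................
........................................
....................#########...........
...................####...#.............
........................................
........................................
........................................
........................................
........................................
........................................
........................................
........................................
........................................
........................................
........................................
........................................
........................................
........................................
........................................
........................................
........................................
........................................
........................................
........................................
```

The position holds at 0.5295 while the force rises, so this is the hard stop. I'll back off, lift and move clear of the top view.

>>> play_rows(plan=[0,0,0,0,-0.004,0,0,0,0,0,0,-0.02,0,0,0,0,0,0,-0.045,0,0,0,0,0,0,-0.05,-0.06,0,0,0,0,0,-0.05,-0.12,0,0,0,0,0,-0.05,-0.15,0,0,0,0,-0.06,-0.05,-0.15,0,0,0,0,-0.12,-0.05,-0.15,0,0,0,0,-0.18,-0.05,-0.15,0,0,0,0,-0.24,-0.05,-0.15,0,0,0,0,-0.28,-0.05,-0.15,0,0,0,0,-0.28,-0.05,-0.15,0,0,0,0,-0.28,-0.05,-0.15,0,0,0,0,-0.28,-0.05,-0.15,0])

```text
clock: 17.27
position: [0.4748, -0.3361, 0.1839]
ee_rot: [0.718, 0.696, 0.0, 0.0]
ft_force: [0.4, 0.1, 1.0]
grip_width: -0.002
grasp_force: 0.0
```

```bash
python3 - <<'E'
from h import *
import cv2
np.set_printoptions(precision=4,suppress=True)
o=status.get_obs();print(o["clock"],o["position"],o["ft_force"])
im=viewer.camera("top").astype(int)
c,s=np.cos(TH),np.sin(TH)
def tofix(u,v,z): return np.array([[c,s],[-s,c]])@(w(u,v,z)-O)
def blob(m,z,n):
    k,l,st,ce=cv2.connectedComponentsWithStats(m.astype(np.uint8))
    for i in range(1,k):
        if st[i,4]>8: print(n,st[i],tofix(*ce[i],z))
M=np.zeros(im.shape[:2],bool);M[185:283,255:360]=1
R,G,B=im[...,0],im[...,1],im[...,2]
blob(M&(R>110)&(G<60)&(B<70),.0705,"knob")
blob(M&(im.max(2)<45),.0705,"dark")
m=M&(G-np.maximum(R,B)>35); 
v,u=np.nonzero(m);k=(u>310)&(u<353)&(v<245);u,v=u[k],v[k]
r=cv2.minAreaRect(np.c_[u,v].astype(np.float32));print(len(u),r,[tofix(*q,.018) for q in cv2.boxPoints(r)],tofix(*r[0],.018))
E
```

```text
17.275 [ 0.4748 -0.3361  0.1839] [0.3989 0.0822 1.0447]
knob [286 193   6   5  23] [0.0714 0.0467]
dark [316 202   7   3  11] [ 0.0551 -0.0183]
dark [340 203  14   3  15] [ 0.0546 -0.0775]
dark [322 206  24  15 252] [ 0.0349 -0.0471]
dark [320 222  28   3  41] [ 0.0145 -0.053 ]
dark [321 245   8   8  26] [-0.042  -0.0302]
85 ((333.4720153808594, 214.1988525390625), (31.49481773376465, 13.38929271697998), 2.2906100749969482) [array([ 0.026 , -0.0198]), array([ 0.0566, -0.0208]), array([ 0.0552, -0.092 ]), array([ 0.0246, -0.0907])] [ 0.0405 -0.0558]
```

```bash
python3 - <<'E'
from h import *
import cv2
a=cv2.imread("pics/top0.png");b=cv2.resize(viewer.camera("top")[:,:,::-1],(800,600),interpolation=cv2.INTER_CUBIC)
k=800/560;c,s=np.cos(TH),np.sin(TH)
f=lambda u,v,z:np.array([[c,s],[-s,c]])@(w((u+.5)/k-.5,(v+.5)/k-.5,z)-O)
for n,(x0,y0,x1,y1),z in(("post",(452,368,478,390),.0705),("lefthalf",(380,366,450,392),.0335),("board",(456,310,496,334),.018)):
    r=cv2.matchTemplate(b[255:400,370:515],a[y0:y1,x0:x1],cv2.TM_CCOEFF_NORMED);_,q,_,l=cv2.minMaxLoc(r)
    y=r[l[1]-1:l[1]+2,l[0]];dy=(y[0]-y[2])/(2*(y[0]+y[2]-2*y[1])) if len(y)==3 else 0
    p0=f((x0+x1)/2,(y0+y1)/2,z);p1=f((x0+x1)/2+l[0]+370-x0,(y0+y1)/2+l[1]+dy+255-y0,z);print(n,q,p0,p1,p1-p0)
E
```

```text
post 0.9781404137611389 [-0.07546671 -0.033126  ] [-0.04095145 -0.03294081] [0.03451526 0.00018519]
lefthalf 0.9237048029899597 [-0.07598376  0.03929205] [-0.03992041  0.03848152] [ 0.03606335 -0.00081053]
board 0.8647612929344177 [ 0.01536323 -0.0549362 ] [ 0.0426818  -0.05487728] [2.73185766e-02 5.89250288e-05]
```

Slide travel comes out at about 35–36 mm and the board is seated, so I'm handing in.

```bash
python3 -c "
from workcell import manip
print(manip.hand_in())"
```

```text
the job is handed in; nothing more can be done
None
```

The job is handed in: the cam's low point faces the follower (about 0.1 rad off), the slide is at its stop (about 35–36 mm of travel), the board measures about 43 mm in the socket, and the arm is clear; the verdict was not returned.

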